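# Close a row of heat sinks up to the end stop

### The arm

A 6-joint arm with a two-finger parallel gripper is mounted at the origin on a cart in front of the work surface, level with it; the furniture and walls round the work are solid. World frame = base frame: x ahead of the robot, y to its left, z up, the work surface at z = 0. Lengths are in mm, angles in rad, forces in N, time in s.
With the tool pointing down it reaches from about 350 to 875 mm from the base axis. Payload 4.2 kg.
Tool frame: the origin (TCP) lies between the finger pads; the fingertips stand 25 mm ahead of it and the grasp point (between the pads) lies 6 mm ahead of it; z points along the fingers, y is the line along which they close (so a half turn about z gives the same grasp; the last joint's range is limited). The gripper opens to 85 mm and grips with 20 to 120 N. Pads are 22 mm wide; open, the fingers measure 114 mm over their backs; the gripper's body (76 mm by 85 mm) begins 54 mm behind the grasp point. The pads swing forward as they close: fully open they stand 13 mm farther back than shut.
Start: joints at [-0.999, 0.385, 0.008, 0, -1.194, -0.259], TCP at [192.343, -594.646, 256.312] pointing down, gripper open.
Joint ranges: [-3.14, 3.14], [-1.21, 2.06], [-1.07, 1.41], [-3.16, 2.05], [-2.99, -0.16], [-3.1, 3.1]. Speed limits (rad/s): [2.79, 2.79, 3.14, 3.14, 3.14, 3.14].

### API

Orientations are given as a unit quaternion [x, y, z, w].
In Python, from bench import read_state, get_image, job_done gives the robot as it stands.
- The arm moves only by the tool play_rows, never from a script. Its argument "series" is a list of rows, each a list of 6 numbers: the shift along the world's x, y, z in mm, then the turn, a rotation vector about the world's x, y, z in units of 6 degrees (1.0 is 6 degrees). A call has 1 to 20 rows; each row shifts and turns the commanded pose from where the row before left it; what a row does not reach is not made up. A row lasts 1/12 s, in which the tool goes at most 41.7 mm and 7.16 degrees, less where a joint would pass 70% of its speed; a pose out of reach is approached as far as the arm can. A call is refused whole if a number of a shift passes 41.7 or a number of a turn 1, either way. A call with a gripper value outside its range is refused whole. "gripper" is the opening, from 0 (shut) to 1 (fully open), set as the call begins (left out, the last holds). The fingers move at their own pace and stop on an object; the grip force is fixed at half the most. Time passes only in rows, so rows that do not move let the fingers close. It gives the time, the measured TCP pose, the force, the opening and the grip force at its end, in the units of the state.
- read_state(): the state, without advancing time (a new reading comes with each control period).
- get_image(name): name is "side" or "top"; returns a dict with "image" (480x640x3 uint8, red, green, blue), "fx", "fy", "cx", "cy" (pixels), "dist_coeffs" ([k1, k2, p1, p2, k3] as OpenCV has them; the pictures are not rectified), "eye" and "rotation" of the camera in the world. Camera axes: x right, y down, z forward; pixel columns grow to the right and rows downward; lengths in mm; the calibration is good to about 2 mm. A picture is of the moment at which its call begins. There is no depth.
- job_done(): hands the job in; it is judged then, once.
The state is a dict: "clock": time; "joints": joint angles; "joint_vel": joint speeds; "joint_efforts": joint torques, N m; "position": TCP position; "ee_rot": TCP orientation; "contact_force": force on the tool from outside, world axes, zero at the start; "wrist_torque": the same for the moment, N m; "gripper_width": finger opening in mm; "grasp_force": force on a finger pad.
Only numpy, scipy, OpenCV 4.12 (cv2) and the standard library are available. Lean on these libraries where they do the work, as an engineer would, in place of code of your own. Each camera call takes 0.05 s, during which the arm holds its last target. There are 200 camera calls.

### The job

Four heat sinks stand touching in a row in the guide rail. With a fingertip against the last one, push the whole row along the rail, steadily and as one closed train, until the first sits against the end stop (the tall block bridging one end of the rail); then draw back clear. Push on the last heat sink only, do not lift or tip any, and leave the spare heat sink, the loupe and the torch beside the rail where they are.

Things in the scene. Friction and masses are not known exactly. Their poses are not given: they have to be found in the camera images.
- rail: plain aluminium channel fixed to the worktop, 300 mm long along its own y axis, 71 mm wide over its feet; origin at the centre of its underside. Channel floor 5 mm above the worktop, 37 mm between the low side walls, wall tops 9 mm above the worktop, so the heat sinks stand 20 mm proud of the walls. It lies roughly crosswise in front of the robot.
- end_stop: rigid fixed grey block with a dark thumb screw on top, bridging the rail at one of its two ends (which end varies); 20 mm thick along the rail, 66 mm wide, its flat face reaching from the channel floor to 36 mm above the worktop (thumb screw to 48 mm); origin on the rail's centre line at worktop height, midway through its thickness, 140 mm from the rail's middle, axes as the rail's. Its working face is 10 mm from the origin, towards the rail's middle.
- open_end: pair of low black clips, 11 mm high, outside the channel at the rail's other, open end; they do not block the channel. Origin on the rail's centre line at worktop height, 140 mm from the rail's middle.
- sink_1: finned aluminium heat sink, 34 mm across the rail, 32 mm along it, 24 mm high, about 45 g; origin at the centre of its underside, z up, x and y as the rail's at the start; at the end of the row towards the rail's -y.
- sink_2: finned aluminium heat sink, 34 mm across the rail, 32 mm along it, 24 mm high, about 45 g; origin at the centre of its underside, z up, x and y as the rail's at the start; second from the row's -y end.
- sink_3: finned aluminium heat sink, 34 mm across the rail, 32 mm along it, 24 mm high, about 45 g; origin at the centre of its underside, z up, x and y as the rail's at the start; third from the row's -y end.
- sink_4: finned aluminium heat sink, 34 mm across the rail, 32 mm along it, 24 mm high, about 45 g; origin at the centre of its underside, z up, x and y as the rail's at the start; at the end of the row towards the rail's +y. At the start the four stand touching on the channel floor, 32 mm apart centre to centre, free to slide; the last of the row is the one farthest from the end stop, with at least 55 mm of empty channel behind it.
- spare_sink: a fifth, identical heat sink (34 x 32 x 24 mm) standing on the worktop on the far side of the rail, not part of the row; its centre at least 60 mm from the rail's centre line; origin at the centre of its underside.
- loupe: black round eye loupe, 37 mm diameter, 33 mm high, standing on the worktop on the far side of the rail; its centre at least 60 mm from the rail's centre line; origin at the centre of its underside.
- torch: small black torch lying on the worktop to the right of the rail, 27 mm thick, 109 mm long; origin at the centre of its underside.
Not all that is in view belongs to the job. What is shaped like the sink_1 but blue is not meant.

How it is judged:
By the outcome, as a careful person would: the job done as asked, in the order asked, and still so for the second after the job is handed in, with the robot touching nothing.
It also fails if it takes over 32 s, if anything falls off the work surface, if the arm or the gripper's body presses on something with over 40 N, if the wrist force passes 120 N, or if a joint passes its speed limit or range.

## Working session

There is one attempt and no reset: what is moved stays moved. The work goes in short steps, Python scripts to look and compute and a tool call to move; the robot and the scene stay as the last step left them, time stands still between calls to the robot, and variables do not carry over. Pictures are saved under pics/ and viewed, at most 10 in all, crops included, and the job is handed in when it is done.

Besides the shell and the picture viewer there is one more tool, called after "Call:" by a JSON object that holds its "op" and its "data", one argument or row to a line. play_rows: Moves the arm, as the interface text tells. Its arguments: {"type":"object","properties":{"series":{"type":"array","items":{"type":"array","items":{"type":"number"}}},"gripper":{"type":"number"}},"required":["series"]}

```bash
mkdir -p pics; cat > h.py <<'E'
import numpy as np, cv2
from bench import read_state, get_image, job_done
def snap(n,f):
    d=get_image(n); cv2.imwrite('pics/'+f,d['image'][:,:,::-1]); return d
def ray(d,px,z):
    K=np.array([[d['fx'],0,d['cx']],[0,d['fy'],d['cy']],[0,0,1.]])
    u=cv2.undistortPoints(np.array(px,float).reshape(-1,1,2),K,np.array(d['dist_coeffs'],float)).reshape(-1,2)
    r=np.c_[u,np.ones(len(u))]@np.array(d['rotation']).T
    e=np.array(d['eye']); return e+r*((z-e[2])/r[:,2])[:,None]
E
python3 - <<'E'
from h import *
for n in('top','side'):
    d=snap(n,n+'1.png'); print(n,d['eye'],np.round(d['rotation'],3).tolist(),d['fx'])
s=read_state();print(s['position'],s['ee_rot'],s['clock'],s['gripper_width'])
E
```

```text
top [ 416.74854248  -86.66666037 1061.83749345] [0.714, -0.699, 0.012, -0.032] 446.89114144543896
side [369.92798053 382.38611953 832.92121274] [-0.11, 0.959, -0.26, 0.033] 482.3355884543401
[ 192.18874759 -594.22595185  255.3275906 ] [-1.55669868e-01  9.87808647e-01  9.60540423e-04 -2.17775842e-04] 0.1 85.42515365021035
```

View pics/top1.png

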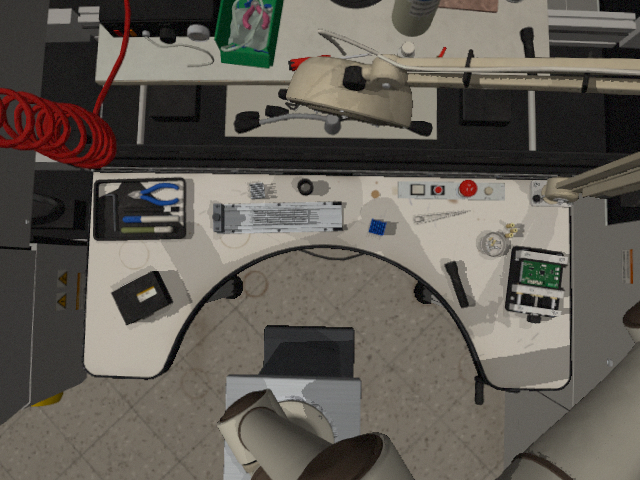

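View pics/side1.png

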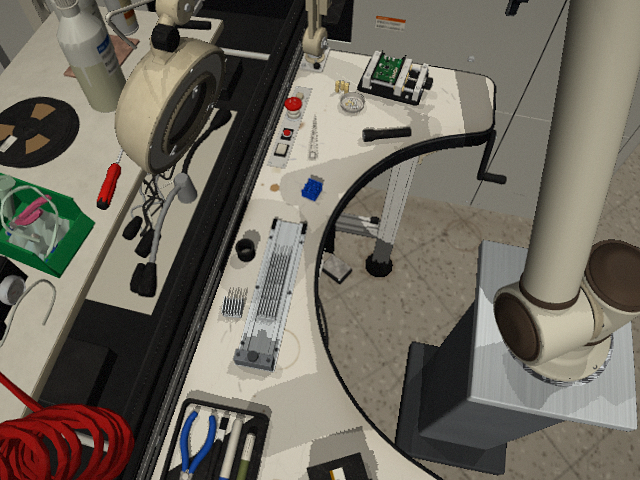

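The top view shows the rail spanning (213..347, 217), with the end stop probably at its left (+y) end. The spare is at (262,190), the loupe at (306,187), the torch at (457,283) and a blue decoy at (379,227). The side view puts the stop and its screw at (258,355) and the row at about (275,265). I'll enlarge both.

```bash
python3 - <<'E'
import cv2
a=cv2.imread('pics/top1.png')[175:255,205:355]; a=cv2.resize(a,None,fx=5,fy=5,interpolation=cv2.INTER_CUBIC)
cv2.imwrite('pics/c1.png',a)
b=cv2.imread('pics/side1.png')[210:375,215:320]; cv2.imwrite('pics/c2.png',cv2.resize(b,None,fx=3.6,fy=3.6,interpolation=cv2.INTER_CUBIC))
E
```

```text
(no output)
```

View pics/c1.png

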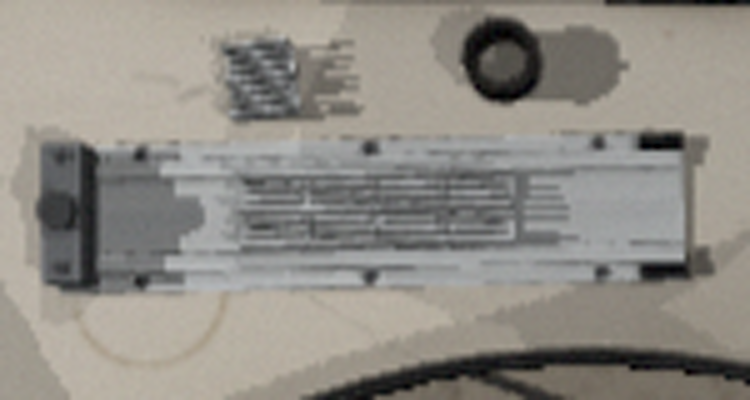

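View pics/c2.png

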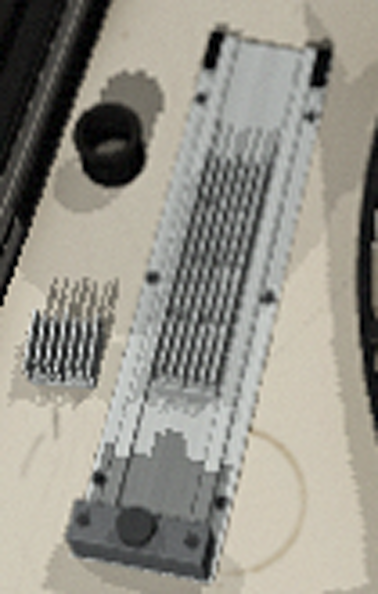

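Both crops agree. The end stop and its screw are on the left (+y), at top px (217,217). The row spans about px 253–308, so the last heat sink is the right-hand one, sink_1, at about (302,217). The spare at (257,190) stands outside the rail, and the blue one isn't meant.

```bash
python3 - <<'E'
from h import *
t=get_image('top'); s=get_image('side')
T=lambda p:(np.array(p)+.5)/5-.5+[205,175]
S=lambda p:(np.array(p)+.5)/3.6-.5+[215,210]
p=lambda n,x:print(n,np.round(x[:,:2],1).tolist())
tc=[(141,152),(141,283),(371,147),(371,276),(599,142),(601,272)]
sc=[(99,479),(221,502),(152,277),(268,297),(201,98),(311,116)]
p('screws top',ray(t,T(tc),5)); p('screws side',ray(s,S(sc),5))
p('row back/front top z29',ray(t,T([(516,178),(516,242),(240,180),(240,246)]),29))
p('row side z29 back, ',ray(s,S([(212,155),(277,155),(152,378),(222,385)]),29))
p('stop face top z36',ray(t,T([(97,150),(97,285)]),36))
p('spare top, loupe',ray(t,T([(262,78),(503,60)]),29))
p('torch',ray(t,[(457,283)],20))
E
```

```text
Traceback (most recent call last):
  File "h.py", line 8, in ray
    r=np.c_[u,np.ones(len(u))]@np.array(d['rotation']).T
      ~~~~~~~~~~~~~~~~~~~~~~~~^~~~~~~~~~~~~~~~~~~~~~~~~~
ValueError: matmul: Input operand 1 has a mismatch in its core dimension 0, with gufunc signature (n?,k),(k,m?)->(n?,m?) (size 4 is different from 3)
```

The camera rotation is a quaternion, so I'll convert it.

```bash
sed -i "s/np.array(d\['rotation'\]).T/Rotation.from_quat(d['rotation']).as_matrix().T/; 1a from scipy.spatial.transform import Rotation" h.py
python3 - <<'E'
from h import *
t=get_image('top'); s=get_image('side')
T=lambda p:(np.array(p)+.5)/5-.5+[205,175]
S=lambda p:(np.array(p)+.5)/3.6-.5+[215,210]
p=lambda n,x:print(n,np.round(x[:,:2],1).tolist())
tc=[(141,152),(141,283),(371,147),(371,276),(599,142),(601,272)]
sc=[(99,479),(221,502),(152,277),(268,297),(201,98),(311,116)]
p('screws top',ray(t,T(tc),5)); p('screws side',ray(s,S(sc),5))
p('row back/front top z29',ray(t,T([(516,178),(516,242),(240,180),(240,246)]),29))
p('row side z29 back, ',ray(s,S([(212,155),(277,155),(152,378),(222,385)]),29))
p('stop face top z36',ray(t,T([(97,150),(97,285)]),36))
p('spare top, loupe',ray(t,T([(262,78),(503,60)]),29))
p('torch',ray(t,[(457,283)],20))
E
```

```text
screws top [[554.5, 155.0], [491.5, 152.7], [558.8, 44.2], [497.0, 42.4], [563.2, -64.7], [501.1, -67.0]]
screws side [[554.4, 156.4], [492.8, 153.7], [559.4, 46.0], [497.6, 43.2], [563.5, -63.6], [501.6, -66.2]]
row back/front top z29 [[542.3, -26.9], [512.4, -27.6], [539.0, 102.3], [508.0, 101.3]]
row side z29 back,  [[542.9, -18.6], [509.6, -26.3], [538.6, 107.8], [504.2, 103.5]]
stop face top z36 [[551.0, 168.6], [487.9, 166.3]]
spare top, loupe [[587.3, 93.5], [597.7, -19.5]]
torch [[380.9, -376.0]]
```

Rail centre is at (528,44), with its +y axis rotated +2.3° and the stop at the +y end. The last face (sink_1) is at about s=-71, leaving about 73 mm of travel. I'll push with the closed fingers, tool x along the rail.

Call:
{"op": "play_rows", "data": {
  "gripper": 0,
  "series": [
    [18.9, 29.3, -5, 0, 0, 0.687],
    [18.9, 29.3, -5, 0, 0, 0.687],
    [18.9, 29.3, -5, 0, 0, 0.687],
    [18.9, 29.3, -5, 0, 0, 0.687],
    [18.9, 29.3, -5, 0, 0, 0.687],
    [18.9, 29.3, -5, 0, 0, 0.687],
    [18.9, 29.3, -5, 0, 0, 0.687],
    [18.9, 29.3, -5, 0, 0, 0.687],
    [18.9, 29.3, -5, 0, 0, 0.687],
    [18.9, 29.3, -5, 0, 0, 0.687],
    [18.9, 29.3, -5, 0, 0, 0.687],
    [18.9, 29.3, -5, 0, 0, 0.687],
    [18.9, 29.3, -5, 0, 0, 0.687],
    [18.9, 29.3, -5, 0, 0, 0.687],
    [18.9, 29.3, -5, 0, 0, 0.687],
    [18.9, 29.3, -5, 0, 0, 0.687],
    [18.9, 29.3, -5, 0, 0, 0.687],
    [18.9, 29.3, -5, 0, 0, 0.687],
    [0, 0, 0, 0, 0, 0],
    [0, 0, 0, 0, 0, 0]
  ]
}}

```text
clock: 1.97
position: [533.1, -65.7, 165.7]
ee_rot: [0.721, -0.693, -0.0, 0.0]
contact_force: [-0.2, -0.6, 0.2]
gripper_width: -0.0
grasp_force: 0.0
```

Call:
{"op": "play_rows", "data": {
  "series": [
    [0, -0.5, -18, 0, 0, 0],
    [0, -0.5, -22, 0, 0, 0],
    [0, 0, -22, 0, 0, 0],
    [0, 0, -22, 0, 0, 0],
    [0, 0, -18, 0, 0, 0],
    [0, 0, -8, 0, 0, 0],
    [0, 0, 0, 0, 0, 0]
  ]
}}

```text
clock: 2.55
position: [530.9, -69.2, 54.8]
ee_rot: [0.719, -0.695, -0.001, 0.002]
contact_force: [-0.2, 0.3, 0.9]
gripper_width: -0.1
grasp_force: 0.0
```

```bash
python3 - <<'E'
from h import *
d=snap('side','s2.png'); print(read_state()['position'])
b=d['image'][170:330,210:350,::-1]; cv2.imwrite('pics/c3.png',cv2.resize(b,None,fx=3.7,fy=3.7,interpolation=cv2.INTER_CUBIC))
E
```

```text
[532.05689395 -68.97997916  56.11091552]
```

View pics/c3.png

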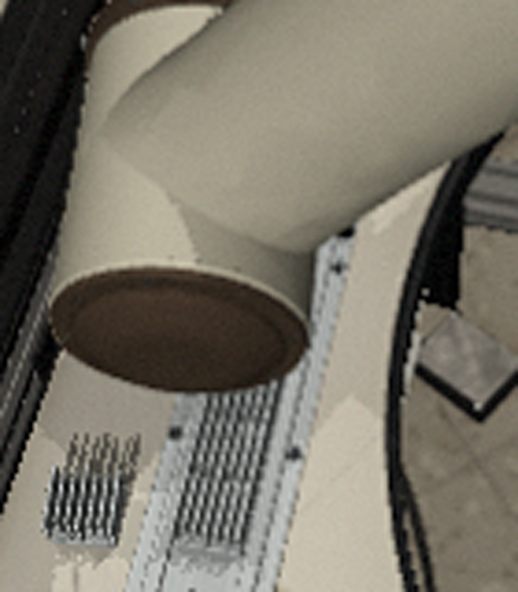

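The wrist hides the fingertip in the side view, so I'll lower gently and watch the force.

Call:
{"op": "play_rows", "data": {
  "series": [
    [0, 0, -4, 0, 0, 0],
    [0, 0, -4, 0, 0, 0],
    [0, 0, -2, 0, 0, 0],
    [0, 0, -1, 0, 0, 0],
    [0, 0, -1, 0, 0, 0],
    [0, 0, -1, 0, 0, 0],
    [0, 0, 0, 0, 0, 0]
  ]
}}

```text
clock: 3.18
position: [532.5, -68.2, 43.3]
ee_rot: [0.72, -0.694, -0.0, -0.0]
contact_force: [-0.6, 0.2, -0.2]
gripper_width: -0.3
grasp_force: 0.0
```

Call:
{"op": "play_rows", "data": {
  "series": [
    [0, 0, -1, 0, 0, 0],
    [0, 0, -1, 0, 0, 0],
    [0, 0, -1, 0, 0, 0],
    [0, 0, -1, 0, 0, 0],
    [0, 0, -1, 0, 0, 0],
    [0, 0, 0, 0, 0, 0],
    [0, 0, 0, 0, 0, 0]
  ]
}}

```text
clock: 3.77
position: [532.5, -68.3, 38.2]
ee_rot: [0.72, -0.694, -0.0, 0.0]
contact_force: [0.2, 0.0, -0.0]
gripper_width: -0.2
grasp_force: 0.0
```

Call:
{"op": "play_rows", "data": {
  "series": [
    [-0.12, 3, 0, 0, 0, 0],
    [-0.12, 3, 0, 0, 0, 0],
    [-0.12, 3, 0, 0, 0, 0],
    [-0.12, 3, 0, 0, 0, 0],
    [-0.12, 3, 0, 0, 0, 0],
    [-0.12, 3, 0, 0, 0, 0],
    [-0.08, 2, 0, 0, 0, 0],
    [-0.06, 1.5, 0, 0, 0, 0],
    [-0.06, 1.5, 0, 0, 0, 0],
    [-0.06, 1.5, 0, 0, 0, 0],
    [-0.06, 1.5, 0, 0, 0, 0],
    [-0.06, 1.5, 0, 0, 0, 0],
    [-0.06, 1.5, 0, 0, 0, 0],
    [-0.06, 1.5, 0, 0, 0, 0],
    [-0.06, 1.5, 0, 0, 0, 0],
    [-0.06, 1.5, 0, 0, 0, 0],
    [-0.06, 1.5, 0, 0, 0, 0],
    [-0.06, 1.5, 0, 0, 0, 0],
    [-0.06, 1.5, 0, 0, 0, 0],
    [-0.06, 1.5, 0, 0, 0, 0]
  ]
}}

```text
clock: 5.43
position: [530.9, -28.7, 38.3]
ee_rot: [0.72, -0.694, -0.0, 0.0]
contact_force: [-0.1, -1.6, -0.6]
gripper_width: 0.0
grasp_force: 0.6
```

Call:
{"op": "play_rows", "data": {
  "series": [
    [-0.06, 1.5, 0, 0, 0, 0],
    [-0.06, 1.5, 0, 0, 0, 0],
    [-0.06, 1.5, 0, 0, 0, 0],
    [-0.06, 1.5, 0, 0, 0, 0],
    [-0.06, 1.5, 0, 0, 0, 0],
    [-0.06, 1.5, 0, 0, 0, 0],
    [-0.06, 1.5, 0, 0, 0, 0],
    [-0.06, 1.5, 0, 0, 0, 0],
    [-0.06, 1.5, 0, 0, 0, 0],
    [-0.06, 1.5, 0, 0, 0, 0],
    [-0.06, 1.5, 0, 0, 0, 0],
    [-0.06, 1.5, 0, 0, 0, 0],
    [-0.06, 1.5, 0, 0, 0, 0],
    [-0.06, 1.5, 0, 0, 0, 0],
    [-0.06, 1.5, 0, 0, 0, 0],
    [-0.06, 1.5, 0, 0, 0, 0],
    [-0.06, 1.5, 0, 0, 0, 0],
    [-0.06, 1.5, 0, 0, 0, 0],
    [-0.06, 1.5, 0, 0, 0, 0],
    [-0.06, 1.5, 0, 0, 0, 0]
  ]
}}

```text
clock: 7.1
position: [529.7, 1.4, 38.3]
ee_rot: [0.72, -0.694, -0.0, 0.0]
contact_force: [0.2, -0.8, -0.4]
gripper_width: -0.3
grasp_force: 0.6
```

```bash
python3 - <<'E'
from h import *
d=snap('side','s3.png'); e=snap('top','t3.png'); print(read_state()['position'])
b=d['image'][230:380,210:330,::-1]; a=e['image'][170:260,200:350,::-1]
b=cv2.resize(b,None,fx=3.3,fy=3.3,interpolation=cv2.INTER_CUBIC);a=cv2.resize(a,None,fx=2.6,fy=2.6,interpolation=cv2.INTER_CUBIC)
o=np.zeros((500,800,3),np.uint8); o[:b.shape[0],:b.shape[1]]=b; o[:a.shape[0],405:405+a.shape[1]]=a
cv2.imwrite('pics/c4.png',o)
E
```

```text
[529.84547554   1.60901346  38.31925435]
```

View pics/c4.png

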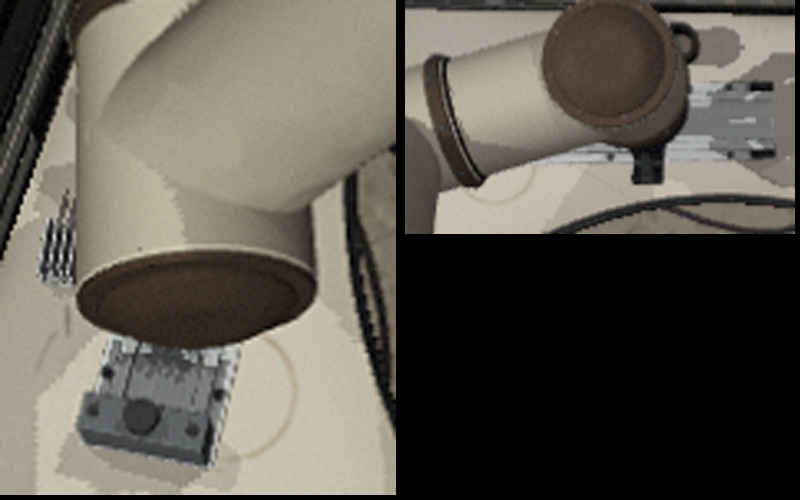

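The arm hides most of the row: in the side crop only the stop at (145,420) and the empty channel in front of it are visible. A force of about 1 N along y shows contact. I'll push on and slow down near the stop.

Call:
{"op": "play_rows", "data": {
  "series": [
    [-0.06, 1.5, 0, 0, 0, 0],
    [-0.06, 1.5, 0, 0, 0, 0],
    [-0.06, 1.5, 0, 0, 0, 0],
    [-0.06, 1.5, 0, 0, 0, 0],
    [-0.06, 1.5, 0, 0, 0, 0],
    [-0.06, 1.5, 0, 0, 0, 0],
    [-0.06, 1.5, 0, 0, 0, 0],
    [-0.06, 1.5, 0, 0, 0, 0],
    [-0.06, 1.5, 0, 0, 0, 0],
    [-0.06, 1.5, 0, 0, 0, 0],
    [-0.06, 1.5, 0, 0, 0, 0],
    [-0.06, 1.5, 0, 0, 0, 0],
    [-0.06, 1.5, 0, 0, 0, 0],
    [-0.06, 1.5, 0, 0, 0, 0],
    [-0.06, 1.5, 0, 0, 0, 0],
    [-0.06, 1.5, 0, 0, 0, 0],
    [-0.04, 1, 0, 0, 0, 0],
    [-0.04, 1, 0, 0, 0, 0]
  ]
}}

```text
clock: 8.7
position: [528.7, 27.4, 38.3]
ee_rot: [0.72, -0.694, -0.0, 0.0]
contact_force: [0.2, -1.3, 0.2]
gripper_width: -0.3
grasp_force: 0.7
```

Call:
{"op": "play_rows", "data": {
  "series": [
    [-0.02, 0.5, 0, 0, 0, 0],
    [-0.02, 0.5, 0, 0, 0, 0],
    [-0.02, 0.5, 0, 0, 0, 0],
    [-0.02, 0.5, 0, 0, 0, 0]
  ]
}}

```text
clock: 9.03
position: [528.6, 29.3, 38.3]
ee_rot: [0.72, -0.694, -0.0, 0.0]
contact_force: [0.1, -1.4, 0.3]
gripper_width: 0.1
grasp_force: 0.7
```

Call:
{"op": "play_rows", "data": {
  "series": [
    [-0.02, 0.5, 0, 0, 0, 0],
    [-0.02, 0.5, 0, 0, 0, 0],
    [-0.02, 0.5, 0, 0, 0, 0],
    [-0.02, 0.5, 0, 0, 0, 0]
  ]
}}

```text
clock: 9.37
position: [528.6, 31.3, 38.3]
ee_rot: [0.72, -0.694, 0.0, -0.0]
contact_force: [0.6, -1.4, 0.5]
gripper_width: -0.0
grasp_force: 0.7
```

Call:
{"op": "play_rows", "data": {
  "series": [
    [-0.02, 0.5, 0, 0, 0, 0],
    [-0.02, 0.5, 0, 0, 0, 0],
    [-0.02, 0.5, 0, 0, 0, 0]
  ]
}}

```text
clock: 9.62
position: [528.5, 32.8, 38.3]
ee_rot: [0.72, -0.694, -0.0, 0.0]
contact_force: [0.2, -2.7, 0.9]
gripper_width: -0.5
grasp_force: 0.7
```

Call:
{"op": "play_rows", "data": {
  "series": [
    [-0.02, 0.5, 0, 0, 0, 0],
    [-0.02, 0.5, 0, 0, 0, 0]
  ]
}}

```text
clock: 9.78
position: [528.4, 33.8, 38.3]
ee_rot: [0.72, -0.694, -0.0, 0.0]
contact_force: [-0.3, -1.9, 0.6]
gripper_width: 0.0
grasp_force: 0.8
```

Call:
{"op": "play_rows", "data": {
  "series": [
    [-0.02, 0.5, 0, 0, 0, 0],
    [-0.02, 0.5, 0, 0, 0, 0]
  ]
}}

```text
clock: 9.95
position: [528.4, 34.8, 38.3]
ee_rot: [0.72, -0.694, -0.0, 0.0]
contact_force: [0.0, -1.6, 0.8]
gripper_width: 0.1
grasp_force: 0.8
```

Call:
{"op": "play_rows", "data": {
  "series": [
    [-0.02, 0.5, 0, 0, 0, 0],
    [0, 0, 0, 0, 0, 0]
  ]
}}

```text
clock: 10.12
position: [528.4, 35.2, 38.3]
ee_rot: [0.72, -0.694, 0.0, 0.0]
contact_force: [0.9, -0.8, 1.0]
gripper_width: -0.1
grasp_force: 1.1
```

Call:
{"op": "play_rows", "data": {
  "series": [
    [-0.02, 0.5, 0, 0, 0, 0],
    [-0.02, 0.5, 0, 0, 0, 0]
  ]
}}

```text
clock: 10.28
position: [528.2, 35.4, 38.3]
ee_rot: [0.72, -0.694, 0.0, 0.001]
contact_force: [2.8, -9.3, 0.2]
gripper_width: 0.0
grasp_force: 4.5
```

```bash
python3 - <<'E'
from h import *
d=snap('side','s4.png'); s=read_state(); print(s['position'],s['contact_force'])
b=d['image'][320:380,220:300,::-1]
cv2.imwrite('pics/c5.png',cv2.resize(b,None,fx=8,fy=8,interpolation=cv2.INTER_CUBIC))
E
```

```text
[528.22338078  35.30869935  38.30648525] [ 0.58053355 -6.19742951  0.27507472]
```

View pics/c5.png

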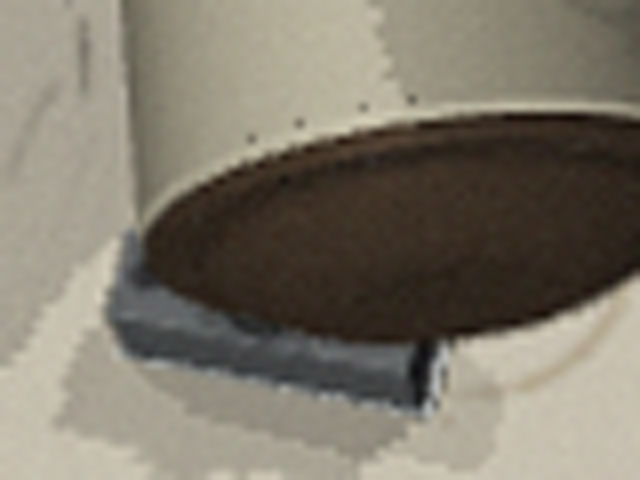

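The stop is hidden, but the force rose to 6–9 N at TCP y=35.3, against about 35 expected, so the train is seated. I'll draw back along the rail, then go up and away.

Call:
{"op": "play_rows", "data": {
  "series": [
    [0.02, -0.5, 0, 0, 0, 0],
    [0.02, -0.5, 0, 0, 0, 0],
    [0.04, -1, 0, 0, 0, 0],
    [0.08, -2, 0, 0, 0, 0],
    [0.16, -4, 0, 0, 0, 0],
    [0.25, -6, 0, 0, 0, 0],
    [0.33, -8, 0, 0, 0, 0],
    [0.33, -8, 0, 0, 0, 0],
    [0.33, -8, 0, 0, 0, 0],
    [0.16, -4, 0, 0, 0, 0],
    [0, 0, 8, 0, 0, 0],
    [0, 0, 16, 0, 0, 0],
    [0, 0, 22, 0, 0, 0],
    [0, 0, 22, 0, 0, 0],
    [0, 0, 22, 0, 0, 0],
    [0, 0, 22, 0, 0, 0],
    [0, 0, 22, 0, 0, 0],
    [-2, -10, 22, 0, 0, 0],
    [-5, -18, 10, 0, 0, 0],
    [-5, -20, 0, 0, 0, 0]
  ]
}}

```text
clock: 12.0
position: [519.7, -53.6, 208.2]
ee_rot: [0.721, -0.693, 0.002, -0.003]
contact_force: [0.4, -0.4, -0.7]
gripper_width: -0.3
grasp_force: 0.0
```

Call:
{"op": "play_rows", "data": {
  "series": [
    [-8, -22, 0, 0, 0, 0],
    [-10, -24, 0, 0, 0, 0],
    [-10, -24, 0, 0, 0, 0],
    [-10, -24, 0, 0, 0, 0],
    [-10, -24, 0, 0, 0, 0],
    [-10, -24, 0, 0, 0, 0],
    [-10, -24, 0, 0, 0, 0],
    [-10, -24, 0, 0, 0, 0],
    [-5, -12, 0, 0, 0, 0],
    [0, 0, 0, 0, 0, 0],
    [0, 0, 0, 0, 0, 0]
  ]
}}

```text
clock: 12.92
position: [434.8, -256.1, 204.8]
ee_rot: [0.72, -0.694, 0.0, -0.0]
contact_force: [0.2, 0.5, -0.6]
gripper_width: 0.4
grasp_force: 0.0
```

```bash
python3 - <<'E'
from h import *
d=snap('side','s5.png'); e=snap('top','t5.png'); s=read_state(); print(s['position'],s['contact_force'],s['clock'])
b=d['image'][210:380,205:320,::-1]; a=e['image'][170:260,205:355,::-1]
b=cv2.resize(b,None,fx=3.4,fy=3.4,interpolation=cv2.INTER_CUBIC);a=cv2.resize(a,None,fx=2.6,fy=2.6,interpolation=cv2.INTER_CUBIC)
o=np.zeros((580,800,3),np.uint8); o[:b.shape[0],:b.shape[1]]=b; o[:a.shape[0],405:405+a.shape[1]]=a
cv2.imwrite('pics/c6.png',o)
E
```

```text
[ 435.29579725 -255.29754628  204.63366807] [-0.67193973 -0.0278416   0.08306575] 13.0167
```

View pics/c6.png

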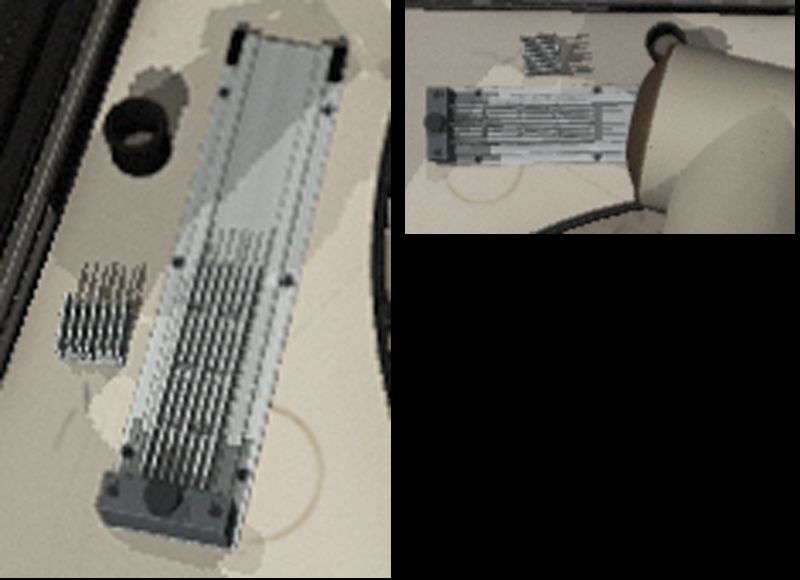

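The row now runs closed up to the stop: in the side crop, fins from (235,265) to the stop at (165,490); in the top crop, fins from x=455 to 600. The spare and the loupe haven't moved, and the arm is clear.

```bash
python3 -c "
from bench import job_done
print(job_done())"
```

```text
the job is handed in; nothing more can be done
None
```

I pushed the four heat sinks as one closed train up against the end stop, drew the arm back clear and handed the job in at about 13 s; the final pictures show the row closed up to the stop and the spare heat sink and loupe unmoved, but I did not re-check the torch, which the arm only passed high above.

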